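Zero the herb scale with the stylus

TASK

Zero the counter scale with its dish left on: take the wooden-handled stylus from its stand and with its tip gently press the recessed button in the round well of the sloping panel fully down, holding it there for a good second. Then put the stylus back upright in its stand, fully home, and let go. Leave the button in the square well, the dish and everything else on the counter alone.

Things in the scene. Friction and masses are not known exactly. Their poses are not given: they have to be found in the camera images.
- stylus_centre (a point): Centre (half-way up) of the stylus: loose tool, 135 mm long, about 80 g, standing tip-down in its stand. Site z runs along the tool from tip to handle end: tip (steel rod, 9 mm diameter, rounded) at -67.5 mm, handle's flat shoulder at -7.5, handle's middle at +30, its end at +67.5. The handle is wood, 75 mm long, 16 x 16 mm square, its sides square to x and y.
- stylus: The same loose stylus; origin at its tip, z up along the tool.
- stand: Stylus stand: fixed dark wooden block, 70 x 70 x 65 mm high, with a vertical round hole of 15 mm right through its middle (3 mm chamfer at the mouth). Origin at the centre of its underside, on the counter. A stylus that is home stands upright, its handle's shoulder resting on the block's top, its tip 5 mm over the counter.
- stand_mouth (a point): Centre of the mouth of the stand's hole, in the block's top face, 65 mm over the counter. z up.
- scale: White counter scale, fixed, 260 x 220 mm; origin under its centre, -x its front, +y its left seen from the front. Control panel at the front, 100 x 210 mm, sloping 0.45 rad from level; outward normal (-0.435, 0, 0.900) in the scale's frame, so facing up and to the front. It has a round well (left) and a square well (right). Behind it a steel platform, 103 mm high, holds the dish.
- round_well (a point): Centre of the mouth of the round well, in the panel's face, at (-85, 35, 62) mm in the scale's frame (axes are the scale's). 14 mm diameter, thin steel ring round it, bored along the panel's normal. At its bottom is the zero button; how deep its top lies is not known: 13 to 20 mm below the face, to be felt. A vertical stylus jams on the wall: go in along the normal.
- zero_button (a joint): Zero button in the round well, 11.6 mm diameter: 0 = released, 0.005 = fully down (5 mm, a hard stop). Moves along the panel's normal, inwards. The spring needs about 2 N to start and 5.6 N to reach the bottom, and it springs back.
- square_well (a point): Centre of the mouth of the square well, at (-85, -35, 62) mm in the scale's frame: 14 x 14 mm, 13 to 20 mm deep, with a square steel frame. The calibration button lies in it: not to be pressed.
- cal_button (a joint): Calibration button in the square well: 0 = released, 0.005 = fully down, spring as for the zero button. To be left alone.
- dish: Loose steel dish, 140 mm across, 40 mm high, on the scale's platform; origin at the centre of its underside. Stays there.
- mortar: Loose brass mortar, 94 mm across, 105 mm high, origin under its centre. Bystander.
- bowl_a: Loose steel bowl, 160 mm across, 55 mm high. Bystander.
- bowl_b: Loose steel bowl, 140 mm across, 50 mm high. Bystander.
- jar: Loose amber jar with a lid, 64 mm across, 100 mm high. Bystander.
- weight: Loose brass knob weight, 48 mm across, 60 mm high. Bystander.
- scoop: Loose wooden spatula lying flat, 190 mm long. Bystander.
- packet: Loose cardboard packet, 90 x 60 x 45 mm. Bystander.

How it is judged:
On the way, in this order (a step that is already met when the one before it is completed fails the run):
1. the stylus is lifted clear of its stand (height (world z) of stylus above 0.072 m), for 0.1 s.
2. the zero button is pressed down with the stylus (at least 4 of its 5 mm) and held for 0.8 s (value of joint zero_button above 0.004 m and contact force between stylus and zero_button above 1 N), for 0.8 s.
At the end, for the whole second after the job is handed in: The zero button has sprung back (within 1 mm); the stylus stands in the stand's hole, upright within 5 degrees, its tip within 7 mm of the hole's axis, its shoulder within 3 mm of the block's top, at rest; the dish is still on the scale (value of joint zero_button below 0.001 m and horizontal distance between stylus and stand below 0.007 m and angle between stylus's own z axis and vertical below 0.09 rad and height (world z) of stylus between 0.002 and 0.008 m and linear speed of stylus below 0.02 m/s and z of dish in the frame of scale above 0.098 m); the robot touches nothing.
It fails at once if the calibration button is pressed more than 2 mm (value of joint cal_button above 0.002 m).
It fails at once if the stylus bears on the zero button or the scale with more than 30 N (contact force between stylus and zero_button above 30 N or contact force between stylus and scale above 30 N).
It fails at once if the dish is shifted more than 20 mm (distance of dish from where it was at the start of the episode above 0.02 m).
It fails at once if another thing on the counter is shifted more than 30 mm (distance of any of mortar, bowl_a, bowl_b, jar, weight, scoop, packet from where it was at the start of the episode above 0.03 m).
It also fails if it takes over 58 s, if anything falls off the work surface, if the arm or the gripper's body presses on something with over 40 N, if the wrist force passes 120 N, or if a joint passes its speed limit or range.

ROBOT

A 7-joint arm with a two-finger parallel gripper is mounted at the origin on the work surface. World frame = base frame: x ahead of the robot, y to its left, z up, the work surface at z = 0. Lengths are in m, angles in rad, forces in N, time in s.
With the tool pointing down it reaches from about 0.425 to 0.875 m from the base axis. Payload 4.7 kg.
Tool frame: the origin (TCP) lies on the centre line of the jaws, within the pads' length; the fingertips stand ahead of it and the grasp point (between the pads) lies 2 mm behind it (nose_length is the z of the fingertips in the tool frame, in m); z points along the fingers, y is the line along which they close (so a half turn about z gives the same grasp; the last joint's range is limited). The gripper opens to 87 mm and grips with 3 to 60 N. Pads are 19 mm wide; open, the fingers measure 117 mm over their backs; the gripper's body (75 mm by 190 mm) begins 51 mm behind the grasp point.
Start: joints at [-1.298, 0.321, -0.07, 1.45, 0.023, 1.371, -0.057], TCP at [0.166, 0.628, 0.24] pointing down, gripper open.
Joint ranges: [-2.86, 2.86], [-0.3, 2.09], [-1.38, 1.24], [0.06, 2.45], [-1.56, 4.7], [0.09, 2.05], [-2.69, 2.69]. Speed limits (rad/s): [2.57, 2.57, 3.14, 3.14, 3.14, 3.14, 3.14].

INTERFACE

Orientations are given as a rotation vector (axis times angle).
In Python, from bench import * gives the robot as it stands.
- The arm moves only by the tool send_rows, never from a script. Its arguments are lists of equal length, an entry for each row: "xyz": the shift along the tool's x, y, z in mm, a list of three; "dr": the turn, a rotation vector about the tool's x, y, z in rad, a list of three. A call has exactly 10 rows; each row is the pose to reach, as a shift and turn from the pose commanded when the call began, along the tool's axes at that moment; what a row does not reach only later rows make up. A row lasts 1/12 s, in which the tool goes at most 41.7 mm and 7.16 degrees, less where a joint would pass 70% of its speed; a pose out of reach is approached as far as the arm can. A call with a gripper value outside its range is refused whole. "jaw" is the finger opening in mm, from 0 to 87, set as the call begins (left out, the last holds). The fingers move at their own pace and stop on an object; "grip_force" is the grip in N (left out, the last holds). Time passes only in rows, so rows that repeat a pose let the fingers close, or fill a call up. It gives the time, the measured TCP pose, the force, the opening and the grip force at its end, in the units of the state.
- get_state(): the state, without advancing time (a new reading comes with each control period).
- get_image(name): name is "scene" or "top"; returns the picture (420x560x3 uint8, red, green, blue); there is no depth.
- calibration(name): a dict with "vfov" (degrees; the focal length in pixels is half the picture's height over the tangent of half this angle, whatever the lens; pixels are square), "cx", "cy" (the principal point, pixels), "rvec" (rotation vector, rad) and "tvec" (3), from world to camera coordinates, as OpenCV has them. Camera axes: x right, y down, z forward; pixel columns grow to the right and rows downward; lengths in m; the calibration is good to about 2 mm. A picture is of the moment at which its call begins. calibration takes no time and is no camera call.
- close_job(): hands the job in; it is judged then, once.
The state is a dict: "time": time; "joint_positions": joint angles; "qd": joint speeds; "joint_torque": joint torques, N m; "position": TCP position; "tool_rot": TCP orientation; "ft_force": force on the tool from outside, world axes, zero at the start; "torque": the same for the moment, N m; "grip_width": opening from 0.0 (shut) to 1.0 (fully open); "grip_force": force on a finger pad.
Only numpy, scipy, OpenCV 4.12 (cv2) and the standard library are available. Lean on these libraries where they do the work, as an engineer would, in place of code of your own. Each camera call takes 0.05 s, during which the arm holds its last target. There are 200 camera calls.

## Working session

There is one attempt and no reset: what is moved stays moved. The work goes in short steps, Python scripts to look and compute and a tool call to move; the robot and the scene stay as the last step left them, time stands still between calls to the robot, and variables do not carry over. Pictures are saved under pics/ and viewed, at most 10 in all, crops included, and the job is handed in when it is done.

Besides the shell and the picture viewer there is one more tool, called after "Emit:" in YAML: its name, and indented under it one key for each argument. send_rows: Moves the arm, as the interface text tells. Its arguments: {"type":"object","properties":{"xyz":{"type":"array"},"dr":{"type":"array"},"jaw":{"type":"number"},"grip_force":{"type":"number"}},"required":["xyz","dr"]}

```bash
mkdir -p pics; ls; python3 - <<'E'
from bench import *
import cv2
for n in ("scene","top"):
    cv2.imwrite(f"pics/{n}0.png",cv2.resize(get_image(n)[:,:,::-1],(800,600),interpolation=cv2.INTER_CUBIC)); print(n,calibration(n))
print(get_state()); 
try: print(nose_length)
except Exception as e: print(e)
E
```

```text
pics
scene {'vfov': 57.245660052194324, 'cx': 275.4064831312114, 'cy': 205.51614809569628, 'rvec': array([ 0.79537446,  2.52060061, -1.12492358]), 'tvec': array([ 0.50954002, -0.14927521,  1.25406092])}
top {'vfov': 51.22633460767165, 'cx': 283.1945874064963, 'cy': 208.39934531148668, 'rvec': array([ 2.11191232, -2.13380755,  0.17121032]), 'tvec': array([0.01275992, 0.60592691, 1.23452529])}
{'time': 0.1, 'joint_positions': array([-1.29790487,  0.32174696, -0.07010139,  1.45155782,  0.02262377,
        1.37082566, -0.05688249]), 'qd': array([-0.00102931, -0.00077449, -0.00152033, -0.00342464,  0.00256334,
        0.00154279, -0.00068245]), 'joint_torque': array([-4.68787839e-04, -4.92573380e+01, -4.06187866e-01, -3.13402712e+01,
       -6.41676807e-02,  3.95383523e-02,  7.10427480e-05]), 'position': array([0.16626464, 0.62788117, 0.23856984]), 'tool_rot': array([-4.05257613e-01, -3.11522894e+00,  2.74405838e-03]), 'ft_force': array([-0.05331523,  0.05086181, -1.42740633]), 'torque': array([-0.00855589, -0.0104998 , -0.06981353]), 'grip_force': 0.0, 'grip_width': 0.9994766809111063}
0.017
```

View pics/scene0.png

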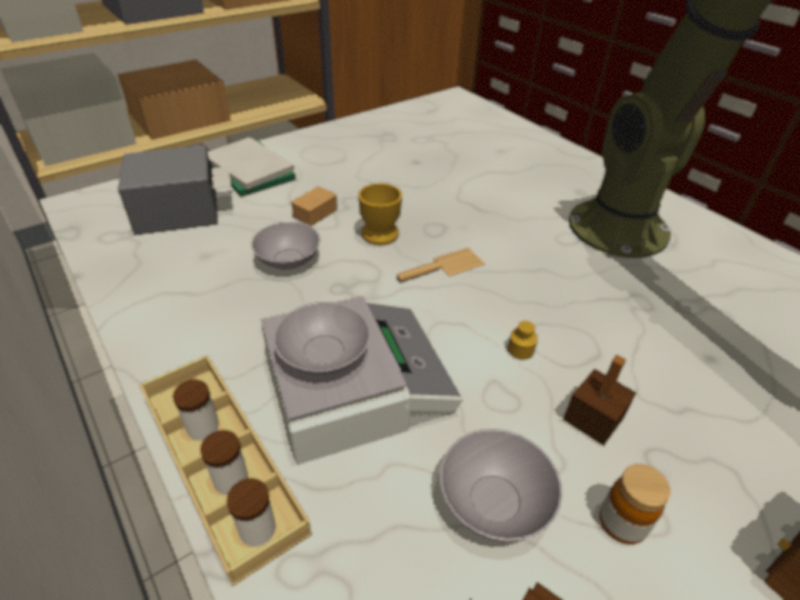

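View pics/top0.png

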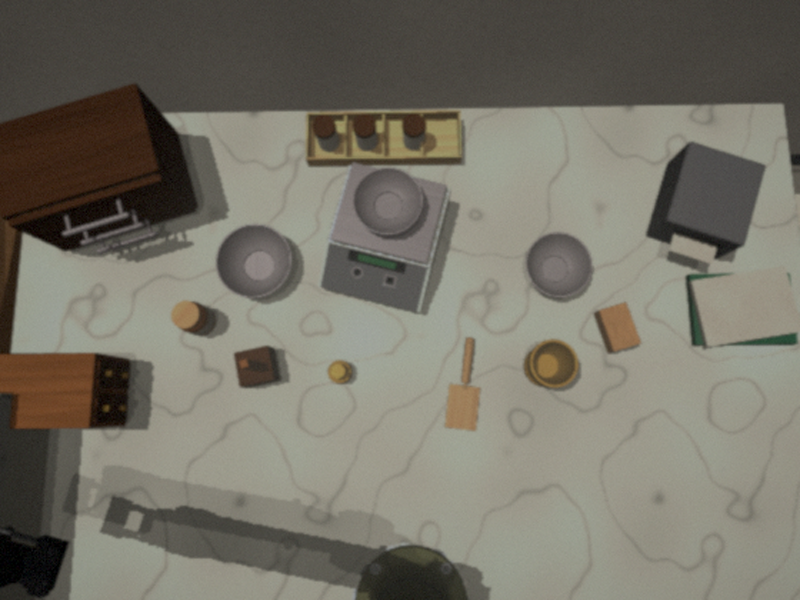

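The scene view shows the stand with its stylus at (600,400) and the panel at about (410,350), with the round well near (418,362). In the top view the stand is at (258,366), the round well at (357,272) and the square well at (390,281). Next I'll zoom in to pick exact pixels.

```bash
cat > h.py <<'E'
import numpy as np, cv2
from bench import *
from scipy.spatial.transform import Rotation as R
from scipy.optimize import least_squares
def cam(n):
    c=calibration(n); f=210/np.tan(np.radians(c["vfov"])/2)
    return np.array([[f,0,c["cx"]],[0,f,c["cy"]],[0,0,1.]]),np.array(c["rvec"]),np.array(c["tvec"])
def proj(n,P):
    K,r,t=cam(n); return cv2.projectPoints(np.array(P,float).reshape(-1,1,3),r,t,K,None)[0].reshape(-1,2)
def avg(n,k=4): return np.mean([get_image(n).astype(float) for _ in range(k)],0)[:,:,::-1]
def crop(im,u,v,w=80,h=60,s=5):
    o=cv2.resize(im[v:v+h,u:u+w],None,fx=s,fy=s,interpolation=cv2.INTER_CUBIC)
    for i in range(0,w,10): cv2.line(o,(i*s,0),(i*s,6 if i%20 else 12),(0,255,255),1); 
    for i in range(0,h,10): cv2.line(o,(0,i*s),(6 if i%20 else 12,i*s),(0,255,255),1)
    return o
E
python3 - <<'E'
from h import *
S,T=avg("scene"),avg("top")
np.save("S.npy",S);np.save("T.npy",T)
g=lambda a:np.clip(a*1.5,0,255)
S,T=g(S),g(T)
cv2.imwrite("pics/c1.png",np.vstack([np.hstack([crop(S,380,240),crop(T,145,225)]),np.hstack([crop(S,250,205),crop(T,220,160)])]))
E
```

```text
[ WARN:0@4.126] global loadsave.cpp:1063 imwrite_ Unsupported depth image for selected encoder is fallbacked to CV_8U.
```

View pics/c1.png

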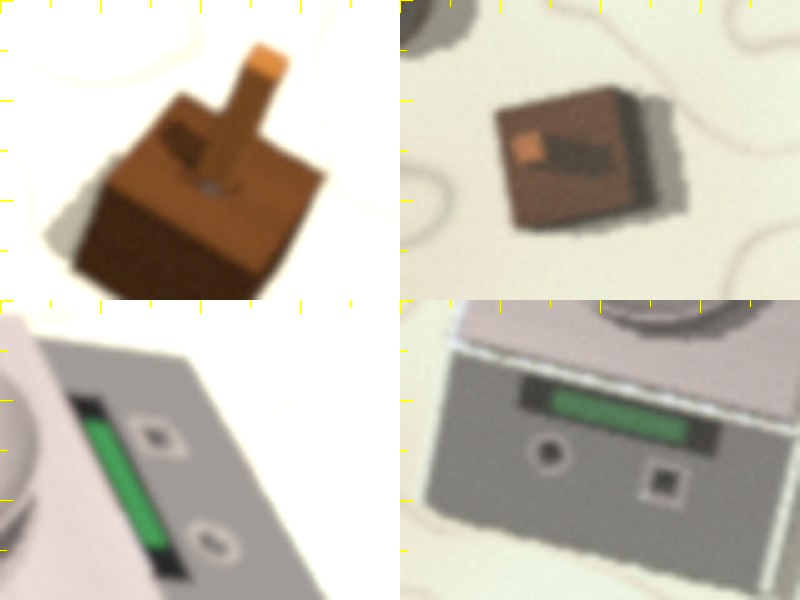

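The crops give clear pixels in both views: the stand's top corners, the handle end and both ring centres. I'll fit the poses from these.

```bash
cat > fit.py <<'E'
from h import *
px=lambda l,u,v:(np.array(l,float)+.5)/5-.5+[u,v]
sS=px([(182,93),(327,177),(260,273),(107,182)],380,240); sT=px([(97,112),(212,88),(235,206),(116,229)],145,225)
hS=px([(268,62)],380,240); hT=px([(128,148)],145,225)
wS=px([(214,243),(159,137)],250,205); wT=px([(150,153),(264,182)],220,160)
def tri(a,b):
    f=lambda X:np.r_[proj("scene",X)[0]-a,proj("top",X)[0]-b]
    s=least_squares(f,[.5,.2,.05]);return s.x,np.abs(s.fun).max()
if __name__=="__main__":
    for n,a,b in [("stand",sS.mean(0),sT.mean(0)),("handle",hS[0],hT[0]),("round",wS[0],wT[0]),("square",wS[1],wT[1])]: print(n,*tri(a,b))
    def sq(p):
        a=p[3]+np.pi/4+np.arange(4)*np.pi/2; return np.c_[p[0]+.0495*np.cos(a),p[1]+.0495*np.sin(a),np.full(4,p[2])]
    def fs(p):
        P=sq(p);r=[]
        for n,o in(("scene",sS),("top",sT)):
            d=proj(n,P)[:,None]-o[None];j=np.argmin((d**2).sum(2),1);r+=list(d[range(4),j].ravel())
        return r
    best=min((least_squares(fs,[*tri(sS.mean(0),sT.mean(0))[0],y]) for y in np.arange(0,1.5,.3)),key=lambda s:s.cost)
    print("standfit",best.x,np.round(best.fun,1))
    W=np.array([[-.085,.035,.062],[-.085,-.035,.062]])
    fw=lambda p:np.r_[*(np.r_[(proj(n,W@R.from_rotvec([0,0,p[3]]).as_matrix().T+p[:3])-o).ravel()] for n,o in(("scene",wS),("top",wT)))]
    r=tri(wS[0],wT[0])[0];q=tri(wS[1],wT[1])[0];d=r-q;y=np.arctan2(-d[0],d[1])
    b=least_squares(fw,[*( (r+q)/2+[0,0,-.062]),y]); print("scale",b.x,np.round(b.fun,1)); print("round fit",W@R.from_rotvec([0,0,b.x[3]]).as_matrix().T+b.x[:3])
E
python3 fit.py; python3 -c "
from h import *
s=get_state();print(R.from_rotvec(s['tool_rot']).as_matrix().round(3))"
```

```text
stand [0.46692833 0.31262808 0.0632523 ] 0.5884582836766867
handle [0.46820468 0.3124828  0.13946404] 0.2901871518328676
round [0.65829973 0.10570808 0.06503772] 0.3989572562776402
square [0.63987039 0.03884729 0.06535152] 0.46981286767157826
standfit [0.46697479 0.31210591 0.0640826  0.21115073] [-0.7  0.7  0.6 -0.2 -0.6 -0.7 -1.2 -0.  -0.9  0.5 -0.6  1.  -0.3  0.2
 -0.1 -0.1]
scale [ 0.73099225  0.04955738  0.00318416 -0.27036126] [-0.4 -0.  -0.5 -0.2 -0.5  0.3 -0.3  0.5]
round fit [[0.65842771 0.10598775 0.06518416]
 [0.63973214 0.03853054 0.06518416]]
[[-0.967  0.256  0.   ]
 [ 0.256  0.967  0.   ]
 [-0.     0.    -1.   ]]
```

```bash
cat > plan.py <<'E'
import sys
from h import *
# plan.py x y z ang [n]: target TCP (m), ang = world angle of tool y; z axis down, or along -panel normal if 'n'
YAW=-0.2704
n=R.from_rotvec([0,0,YAW]).apply([-.435,0,.900]); n/=np.linalg.norm(n)
def rot(ang,tilt=False):
    z=-n if tilt else np.array([0,0,-1.]); y=np.array([np.cos(ang),np.sin(ang),0]); y-=z*(y@z); y/=np.linalg.norm(y)
    return R.from_matrix(np.c_[np.cross(y,z),y,z])
def delta(P,Rt):
    s=get_state(); R0=R.from_rotvec(s["tool_rot"])
    print("now",s["position"].round(4),"t",round(s["time"],2),"F",s["ft_force"].round(2),"w",round(s["grip_width"]*87,1),"gf",round(s["grip_force"],1))
    print("xyz mm",(R0.inv().apply(np.array(P)-s["position"])*1e3).round(1),"dr",(R0.inv()*Rt).as_rotvec().round(3))
if __name__=="__main__":
    delta([float(v) for v in sys.argv[1:4]],rot(float(sys.argv[4]),len(sys.argv)>5))
E
python3 plan.py .468 .3125 .20 1.782
```

```text
now [0.1664 0.6283 0.2396] t 0.5 F [-0.37  0.26 -0.79] w 87.1 gf 0.0
xyz mm [-372.4 -228.1   39.6] dr [ 0.    0.   -0.47]
```

Emit:
send_rows:
  xyz:
    - [-15, -9, 2]
    - [-50, -31, 6]
    - [-85, -52, 10]
    - [-120, -74, 14]
    - [-155, -95, 18]
    - [-190, -117, 22]
    - [-225, -138, 26]
    - [-260, -160, 30]
    - [-295, -181, 34]
    - [-330, -202, 38]
  dr:
    - [0, 0, -0.02]
    - [0, 0, -0.07]
    - [0, 0, -0.12]
    - [0, 0, -0.17]
    - [0, 0, -0.22]
    - [0, 0, -0.27]
    - [0, 0, -0.32]
    - [0, 0, -0.37]
    - [0, 0, -0.42]
    - [0, 0, -0.47]
  jaw: 60

```text
time: 1.33
position: [0.4349, 0.347, 0.2018]
tool_rot: [-0.335, 3.123, 0.001]
ft_force: [1.5, 0.6, -0.5]
grip_width: 0.689
grip_force: 0.0
```

```bash
python3 plan.py .468 .3125 .108 1.782
```

```text
now [0.4349 0.347  0.2018] t 1.33 F [ 1.53  0.59 -0.45] w 59.9 gf 0.0
xyz mm [-25.  -40.8  93.8] dr [0.001 0.001 0.002]
```

Emit:
send_rows:
  xyz:
    - [-6, -9, 3]
    - [-13, -21, 8]
    - [-20, -33, 16]
    - [-25, -41, 28]
    - [-25, -41, 38]
    - [-25, -41, 48]
    - [-25, -41, 50]
    - [-25, -41, 50]
    - [-25, -41, 50]
    - [-25, -41, 50]
  dr:
    - [0, 0, 0]
    - [0, 0, 0]
    - [0, 0, 0]
    - [0, 0, 0]
    - [0, 0, 0]
    - [0, 0, 0]
    - [0, 0, 0]
    - [0, 0, 0]
    - [0, 0, 0]
    - [0, 0, 0]

```text
time: 2.17
position: [0.4666, 0.3147, 0.1522]
tool_rot: [-0.333, 3.123, 0.001]
ft_force: [0.6, 0.3, 0.5]
grip_width: 0.689
grip_force: 0.0
```

```bash
python3 plan.py .468 .3125 .108 1.782; python3 - <<'E'
from h import *
g=lambda a:np.clip(a*1.5,0,255)
cv2.imwrite("pics/c2.png",np.hstack([crop(g(avg("scene",2)),380,225,80,100),crop(g(avg("top",2)),145,200,80,100)]).astype(np.uint8))
E
```

```text
now [0.4666 0.3147 0.1522] t 2.17 F [0.56 0.33 0.46] w 59.9 gf 0.0
xyz mm [-0.8 -2.5 44.2] dr [0.001 0.001 0.001]
```

View pics/c2.png

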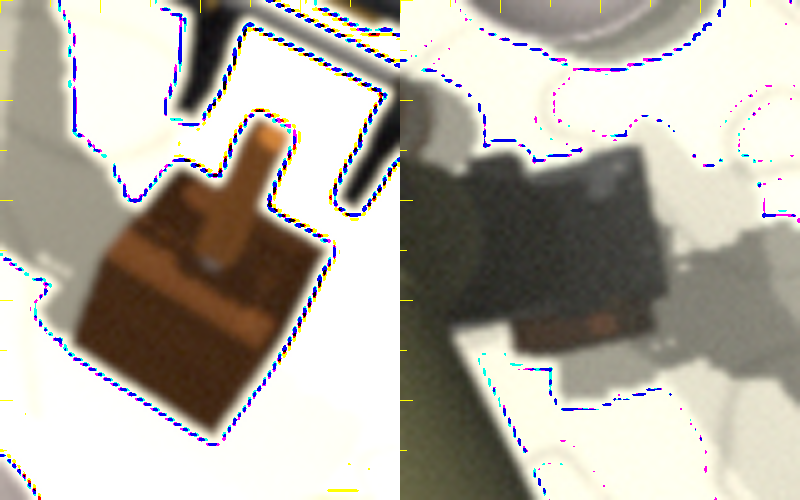

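The fingers sit on either side of the handle, with tips at (190,115) and (345,205) and the handle end at (268,137) between them. I'll go down and grip.

Emit:
send_rows:
  xyz:
    - [0, -1, 5]
    - [-1, -2, 13]
    - [-1, -2, 22]
    - [-1, -2, 31]
    - [-1, -2, 39]
    - [-1, -2, 43]
    - [-1, -2, 44]
    - [-1, -2, 44]
    - [-1, -2, 44]
    - [-1, -2, 44]
  dr:
    - [0, 0, 0]
    - [0, 0, 0]
    - [0, 0, 0]
    - [0, 0, 0]
    - [0, 0, 0]
    - [0, 0, 0]
    - [0, 0, 0]
    - [0, 0, 0]
    - [0, 0, 0]
    - [0, 0, 0]

```text
time: 3.2
position: [0.4685, 0.3123, 0.1081]
tool_rot: [-0.331, 3.123, 0.001]
ft_force: [-1.1, -0.3, -0.6]
grip_width: 0.692
grip_force: 0.0
```

Emit:
send_rows:
  xyz:
    - [0, 0, 0]
    - [0, 0, 0]
    - [0, 0, 0]
    - [0, 0, 0]
    - [0, 0, 0]
    - [0, 0, 0]
    - [0, 0, 0]
    - [0, 0, 0]
    - [0, 0, 0]
    - [0, 0, 0]
  dr:
    - [0, 0, 0]
    - [0, 0, 0]
    - [0, 0, 0]
    - [0, 0, 0]
    - [0, 0, 0]
    - [0, 0, 0]
    - [0, 0, 0]
    - [0, 0, 0]
    - [0, 0, 0]
    - [0, 0, 0]
  jaw: 0
  grip_force: 40

```text
time: 4.03
position: [0.4681, 0.312, 0.1076]
tool_rot: [-0.331, 3.124, -0.0]
ft_force: [0.2, -0.3, -0.0]
grip_width: 0.183
grip_force: 40.0
```

```bash
python3 plan.py .468 .3125 .200 1.782
```

```text
now [0.4681 0.312  0.1076] t 4.03 F [ 0.24 -0.33 -0.02] w 15.9 gf 40.0
xyz mm [  0.    0.5 -92.4] dr [-0.  0.  0.]
```

Emit:
send_rows:
  xyz:
    - [0, 0, -5]
    - [0, 0, -15]
    - [0, 0, -27]
    - [0, 0, -39]
    - [0, 0, -51]
    - [0, 0, -63]
    - [0, 0, -75]
    - [0, 0, -87]
    - [0, 0, -93]
    - [0, 0, -95]
  dr:
    - [0, 0, 0]
    - [0, 0, 0]
    - [0, 0, 0]
    - [0, 0, 0]
    - [0, 0, 0]
    - [0, 0, 0]
    - [0, 0, 0]
    - [0, 0, 0]
    - [0, 0, 0]
    - [0, 0, 0]

```text
time: 4.87
position: [0.4688, 0.3125, 0.2044]
tool_rot: [-0.331, 3.122, 0.002]
ft_force: [1.0, 0.1, -1.4]
grip_width: 0.182
grip_force: 40.0
```

```bash
python3 - <<'E'
from fit import *
import plan
W=np.array([[-.085,.035,.062],[-.085,-.035,.062]])
fw=lambda p:np.r_[*((proj(n,W@R.from_rotvec([0,0,p[2]]).as_matrix().T+[p[0],p[1],0])-o).ravel() for n,o in(("scene",wS),("top",wT)))]
b=least_squares(fw,[.73,.05,-.27]);print(b.x,b.fun.round(1))
w=W@R.from_rotvec([0,0,b.x[2]]).as_matrix().T+[b.x[0],b.x[1],0];print(w)
P=np.array([.658,.106,.063])+plan.n*(.05+.1026);print("n",plan.n,"P",P)
plan.delta(P,plan.rot(1.30,True))
E
```

```text
[ 0.73042046  0.04870914 -0.2691222 ] [-0.5  0.5 -0.6  0.5 -0.1  0.8  0.1  0.9]
[[0.65778605 0.10504956 0.062     ]
 [0.63917408 0.03756923 0.062     ]]
n [-0.41935643  0.11624091  0.90034895] P [0.59400621 0.12373836 0.20039325]
now [0.4688 0.3125 0.2044] t 4.87 F [ 1.01  0.15 -1.4 ] w 15.9 gf 40.0
xyz mm [ -82.9 -210.8    3.9] dr [ 0.11  -0.439  0.473]
```

Emit:
send_rows:
  xyz:
    - [-4, -10, 0]
    - [-12, -31, 0]
    - [-22, -55, 0]
    - [-32, -80, 1]
    - [-42, -105, 1]
    - [-52, -130, 2]
    - [-61, -155, 2]
    - [-70, -178, 3]
    - [-78, -198, 4]
    - [-83, -211, 4]
  dr:
    - [0.005, -0.022, 0.024]
    - [0.016, -0.065, 0.07]
    - [0.028, -0.114, 0.123]
    - [0.042, -0.166, 0.179]
    - [0.055, -0.22, 0.236]
    - [0.068, -0.271, 0.292]
    - [0.08, -0.321, 0.346]
    - [0.093, -0.37, 0.399]
    - [0.103, -0.412, 0.444]
    - [0.11, -0.439, 0.473]

```text
time: 5.7
position: [0.5932, 0.1197, 0.1971]
tool_rot: [0.369, 2.67, -0.089]
ft_force: [0.7, -0.5, -1.6]
grip_width: 0.178
grip_force: 40.0
```

Emit:
send_rows:
  xyz:
    - [0, 0, 0]
    - [0, 0, 0]
    - [0, 0, 0]
    - [0, 0, 0]
    - [0, 0, 0]
    - [0, 0, 0]
    - [0, 0, 0]
    - [0, 0, 0]
    - [0, 0, 0]
    - [0, 0, 0]
  dr:
    - [0, 0, 0]
    - [0, 0, 0]
    - [0, 0, 0]
    - [0, 0, 0]
    - [0, 0, 0]
    - [0, 0, 0]
    - [0, 0, 0]
    - [0, 0, 0]
    - [0, 0, 0]
    - [0, 0, 0]

```text
time: 6.53
position: [0.5935, 0.1232, 0.1986]
tool_rot: [0.363, 2.672, -0.086]
ft_force: [0.2, 1.1, -1.6]
grip_width: 0.182
grip_force: 40.0
```

```bash
python3 - <<'E'
from h import *
import plan
P=np.array([.658,.1055,.063])+plan.n*(.05+.1026)
plan.delta(P,plan.rot(1.30,True))
s=get_state();Rt=R.from_rotvec(s["tool_rot"]);tip=s["position"]+Rt.apply([0,0,.1026]);print("tip",tip)
print(proj("scene",[tip,[.658,.1055,.063]]),proj("top",[tip,[.658,.1055,.063]]))
S,T=avg("scene",2),avg("top",2)
g=lambda a:np.clip(a*1.4,0,255).astype(np.uint8)
cv2.imwrite("pics/c3.png",np.hstack([crop(g(S),260,195,80,80),crop(g(T),220,160,80,80)]))
E
```

```text
now [0.5935 0.1232 0.1986] t 6.53 F [ 0.16  1.09 -1.56] w 15.8 gf 40.0
xyz mm [-1.2  0.2 -1.4] dr [-0.002 -0.002  0.001]
tip [0.6363522  0.11111592 0.10613234]
[[302.4983677  237.67777075]
 [292.00649551 253.61332811]] [[245.94521451 195.05538916]
 [249.3497289  190.82746392]]
```

View pics/c3.png

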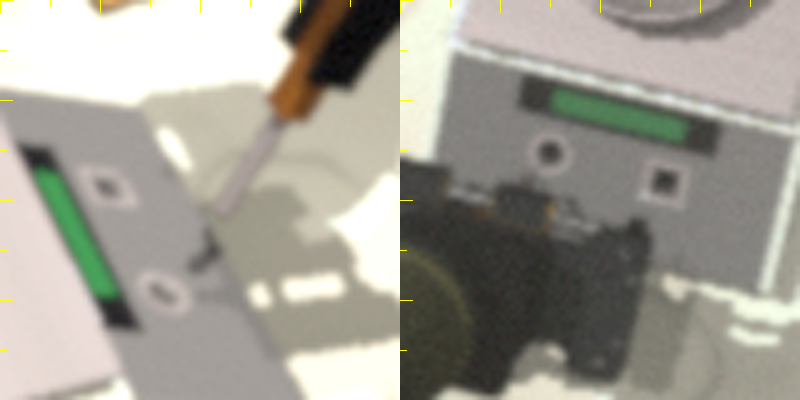

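The scene crop shows the tip at (218,210), about where it was predicted (302.5,237.7 in image pixels), and the ring at (164,293). In the top crop the ring is at (150,153). I'll refine the ring centres to sub-pixel.

```bash
cat > ring.py <<'E'
from fit import *
S,T=np.load("S.npy"),np.load("T.npy")
def ell(im,c,s=12,r=7):
    u,v=np.round(c).astype(int); g=im.mean(2)[v-r:v+r+1,u-r:u+r+1].astype(np.float32)
    G=cv2.resize(g,None,fx=s,fy=s,interpolation=cv2.INTER_CUBIC); lo=np.median(G); out=[]
    for q in (.35,.5,.65):
        m=(G>lo+q*(np.percentile(G,98)-lo)).astype(np.uint8)
        cs=cv2.findContours(m,cv2.RETR_EXTERNAL,cv2.CHAIN_APPROX_NONE)[0]
        k=max(cs,key=cv2.contourArea); h=cv2.convexHull(k); M=cv2.moments(h)
        out.append([(M["m10"]/M["m00"]+.5)/s-.5+u-r,(M["m01"]/M["m00"]+.5)/s-.5+v-r])
    return np.array(out)
if __name__=="__main__":
    A=[ell(S,wS[0]),ell(S,wS[1])];B=[ell(T,wT[0]),ell(T,wT[1])]
    for e in A+B: print(e.round(2).tolist())
    a=np.array([x.mean(0) for x in A]);b=np.array([x.mean(0) for x in B])
    print(tri(a[0],b[0]),tri(a[1],b[1]))
    W=np.array([[-.085,.035,.062],[-.085,-.035,.062]])
    f=lambda p:np.r_[*((proj(n,W@R.from_rotvec([0,0,p[2]]).as_matrix().T+[p[0],p[1],0])-o).ravel() for n,o in(("scene",a),("top",b)))]
    s=least_squares(f,[.73,.05,-.27]);print(s.x,s.fun.round(2));print(W@R.from_rotvec([0,0,s.x[2]]).as_matrix().T+[s.x[0],s.x[1],0])
E
python3 ring.py
```

```text
[[292.38, 252.93], [292.44, 252.82], [292.5, 252.74]]
[[281.03, 231.99], [279.14, 231.05], [278.76, 230.81]]
[[249.47, 190.28], [249.47, 190.3], [249.46, 190.32]]
[[272.37, 196.35], [272.36, 196.36], [272.5, 197.28]]
(array([0.65803231, 0.1057505 , 0.0660732 ]), np.float64(0.30909726855560393)) (array([0.64045474, 0.03639531, 0.06535212]), np.float64(0.46993318834341835))
[ 0.73104849  0.0495205  -0.24333941] [-0.51  0.46  0.45  0.95  0.43  0.93  0.58 -0.09]
[[0.65698577 0.10396968 0.062     ]
 [0.64011962 0.03603196 0.062     ]]
```

```bash
cat > tipto.py <<'E'
import sys
from h import *
import plan
# tip target: well estimate + height mm above the face
W=np.array([float(v) for v in sys.argv[1:4]]); h=float(sys.argv[4])*1e-3
plan.delta(W+plan.n*(h+.1026),plan.rot(1.30,True))
E
python3 tipto.py .6578 .1052 .062 8
```

```text
now [0.5935 0.1231 0.1986] t 6.73 F [ 0.15 -0.13 -1.62] w 15.5 gf 40.0
xyz mm [-0.7 -0.  41.4] dr [-0.002 -0.002  0.001]
```

Emit:
send_rows:
  xyz:
    - [0, 0, 3]
    - [0, 0, 9]
    - [-1, 0, 16]
    - [-1, 0, 23]
    - [-1, 0, 30]
    - [-1, 0, 36]
    - [-1, 0, 40]
    - [-1, 0, 41]
    - [-1, 0, 41]
    - [-1, 0, 41]
  dr:
    - [0, 0, 0]
    - [0, 0, 0]
    - [0, 0, 0]
    - [0, 0, 0]
    - [0, 0, 0]
    - [0, 0, 0]
    - [-0.002, -0.002, 0.001]
    - [-0.002, -0.002, 0.001]
    - [-0.002, -0.002, 0.001]
    - [-0.002, -0.002, 0.001]

```text
time: 7.57
position: [0.6116, 0.1182, 0.1622]
tool_rot: [0.363, 2.669, -0.083]
ft_force: [-0.5, 0.1, -0.6]
grip_width: 0.183
grip_force: 40.0
```

```bash
python3 tipto.py .6578 .1052 .062 8; python3 - <<'E'
from h import *
import plan
s=get_state();Rt=R.from_rotvec(s["tool_rot"]);z=Rt.apply([0,0,1]);tip=s["position"]+z*.1026
L=np.array([tip-z*d for d in(0,.01,.02,.03,.04)])
print("tip",tip,"z",z,-plan.n);print(proj("scene",L).round(2).tolist(),proj("scene",[[.6578,.1052,.062]]),proj("top",[tip]))
S,T=avg("scene",6),avg("top",4);np.save("S2.npy",S)
G=S.mean(2)
for (u,v) in proj("scene",L[1:]): # horizontal profile along row
    r=int(round(v));print(r,int(u)-7,G[r,int(u)-7:int(u)+9].round(0).astype(int).tolist())
g=lambda a:np.clip(a*1.4,0,255).astype(np.uint8)
cv2.imwrite("pics/c4.png",np.hstack([crop(g(S),270,220,40,50,10),crop(g(T),230,165,40,50,10)]))
E
```

```text
now [0.6116 0.1182 0.1622] t 7.57 F [-0.52  0.07 -0.65] w 16.0 gf 40.0
xyz mm [ 0.4 -0.2  0.5] dr [0. 0. 0.]
tip [0.65465262 0.10628966 0.06983394] z [ 0.41968242 -0.11600721 -0.90022719] [ 0.41935643 -0.11624091 -0.90034895]
[[293.58, 251.13], [295.62, 247.91], [297.68, 244.64], [299.77, 241.34], [301.89, 238.01]] [[291.97404437 253.78989797]] [[248.86098317 191.44904227]]
248 288 [117, 120, 120, 118, 116, 114, 112, 115, 115, 110, 96, 78, 63, 56, 55, 56]
245 290 [114, 115, 115, 114, 113, 110, 109, 113, 115, 109, 93, 74, 60, 61, 77, 96]
241 292 [114, 112, 109, 100, 86, 74, 82, 102, 113, 113, 107, 102, 103, 106, 107, 107]
238 294 [109, 102, 93, 81, 73, 74, 87, 106, 114, 114, 106, 102, 103, 106, 107, 107]
```

View pics/c4.png

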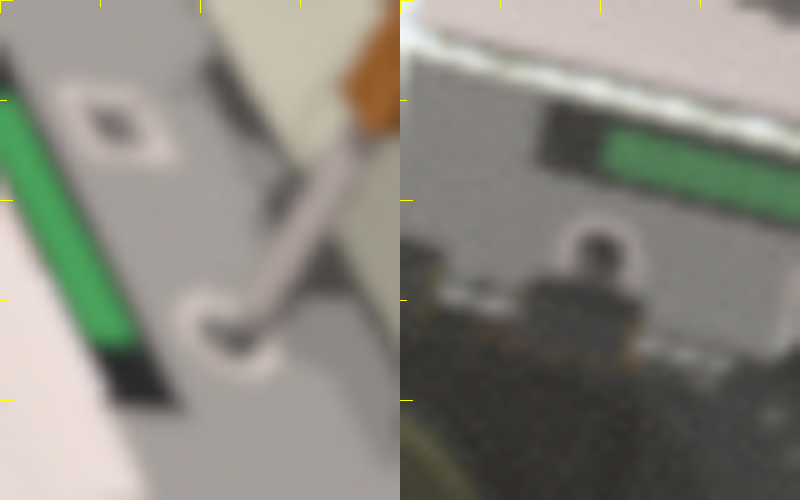

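The left half (scene) shows the rod coming in at the upper right of the ring: its axis passes near (264,284), and the ring centre is near (230,333). In the top view the hole at (600,255) lies just past the fingertips. I'll measure the rod axis numerically across its profile.

```bash
python3 - <<'E'
from h import *
from scipy.ndimage import map_coordinates
S2=np.load("S2.npy");s=get_state();Rt=R.from_rotvec(s["tool_rot"]);z=Rt.apply([0,0,1]);tip=s["position"]+z*.1026
C=S2[:,:,2]-S2[:,:,0]*1.0  # R-B
a,b=proj("scene",[tip,tip-z*.04]);d=(a-b)/np.linalg.norm(a-b);p=np.array([-d[1],d[0]])
print("d",d,"p",p)
k=np.arange(-5,5.01,.5)
for dist in(-.01,-.005,0,.005,.01,.015,.02,.025,.03):
    q=proj("scene",[tip-z*dist])[0]; pts=q+k[:,None]*p
    print(dist,*(np.array2string(map_coordinates(X,[pts[:,1],pts[:,0]],order=1).round(0).astype(int),max_line_width=200) for X in(C,S2.mean(2))))
# ray-plane for ring
f=lambda X:proj("scene",[[X[0],X[1],.062]])[0]-[292.44,252.83]
print(least_squares(f,[.658,.105]).x, "top:",least_squares(lambda X:proj("top",[[X[0],X[1],.062]])[0]-[249.47,190.3],[.658,.105]).x)
J=np.array([(proj("scene",[[.658+dx,.105+dy,.062]])-proj("scene",[[.658,.105,.062]]))[0] for dx,dy in((.001,0),(0,.001))]).T;print("px per mm",J.round(3).tolist())
E
```

```text
d [-0.53502383  0.84483697] p [-0.84483697 -0.53502383]
-0.01 [10 11 11 11 11 10 10  9  9  9  8  8  8  9  9 10 11 11 11 11 11] [127 129 128 126 120 112 104  99  97  97  98 100 102 105 109 115 123 126 129 130 128]
-0.005 [11 11 11 10  9  8  7  6  6  5  6  6  7  7  8  9 10 11 12 12 12] [128 128 124 113 100  86  78  75  75  76  83  90  94  98 105 112 119 127 132 135 134]
0 [ 8  8  9  8  8  8  8  9  9  9 10 10 10 11 11 11 10 10 10 10  9] [106 106 104  98  93  89  88  90  95 100 108 115 120 124 129 128 128 128 128 127 124]
0.005 [ 6  6  6  7  7  8 10 11 11 11 11 11 10  9  8  8  7  7  7  7  7] [ 94  91  88  86  86  91  97 104 109 112 114 115 116 116 116 115 115 115 115 114 114]
0.01 [ 5  5  4  6  7  9 10 11 11 11 11 11 10  9  8  7  7  6  7  7  7] [ 88  83  78  78  82  89  98 106 110 115 115 114 113 112 112 113 113 113 114 114 114]
0.015 [ 4  4  4  5  7  8 10 11 11 11 11 10 10  9  8  7  7  7  7  7  7] [ 69  66  65  69  77  87  97 107 111 114 114 113 111 110 110 111 112 112 113 114 114]
0.02 [ 3  4  4  5  6  8 10 11 12 12 11 11 10  9  8  7  6  6  6  7  7] [ 54  55  58  65  75  86  96 106 111 114 113 111 108 105 102 102 103 105 107 110 111]
0.025 [ 4  5  4  5  6  8 10 11 11 11 11 10  9  8  7  6  6  6  6  6  6] [ 58  59  60  66  75  85  96 105 110 113 112 107 100  93  86  85  86  90  95 101 106]
0.03 [11 10  9  9 10 10 10 11 11 11 11 10  9  8  7  5  4  4  5  5  6] [ 88  85  82  84  88  92 100 107 111 113 112 106  98  87  76  71  70  73  81  89  96]
[0.65522244 0.10354012] top: [0.65980516 0.10524527]
px per mm [[-0.357, 0.273], [0.193, 0.28]]
```

```bash
python3 - <<'E'
from fit import *
rp=lambda n,o,z:(least_squares(lambda X:proj(n,[[X[0],X[1],z]])[0]-o,[.5,.2]).x*1e3).round(1)
for nm,a,b,z in(("stand",sS.mean(0),sT.mean(0),.065),("handle",hS[0],hT[0],.140),("round",[292.44,252.83],[249.47,190.3],.062),("square",wS[1],wT[1],.062)):
    print(nm,rp("scene",a,z),rp("top",b,z))
for n in("scene","top"):
    K,r,t=cam(n);print(n,"cam pos",-cv2.Rodrigues(r)[0].T@t)
E
```

```text
stand [467.7 313.9] [467.8 310.5]
handle [468.4 313. ] [468.6 311.6]
round [655.2 103.5] [659.8 105.2]
square [637.1  37.1] [641.8  37.8]
scene cam pos [1.02975594 0.53971574 0.70914917]
top cam pos [ 0.38094319 -0.01118317  1.32140839]
```

```bash
python3 - <<'E'
from h import *
T0=np.load("T.npy");T=avg("top",6);np.save("T2.npy",T)
for X in(T0,T):print(X.mean(2)[184:203,241:260].round(0).astype(int))
print((T[184:203,241:260,2]-T[184:203,241:260,0]).round(0).astype(int))
E
```

```text
[[ 87  85  85  84  84  86  85  83  80  79  78  77  70  65  62  61  59  57
   58]
 [ 85  86  85  85  86  86  84  85  85  85  84  83  80  80  78  75  69  63
   62]
 [ 84  85  84  84  85  88  90  91  93  92  90  87  86  84  85  82  81  80
   78]
 [ 86  83  86  84  88  91  95  96  95  95  96  94  88  86  84  83  83  85
   85]
 [ 85  85  84  84  88  95  94  83  73  72  84  95  93  86  84  84  85  83
   85]
 [ 86  84  85  85  92  97  85  65  48  51  66  84  95  87  85  84  84  83
   84]
 [ 86  86  87  86  95  95  82  61  49  48  56  79  95  90  86  84  84  85
   84]
 [ 85  84  83  86  91  94  86  66  55  54  61  80  95  92  86  84  83  85
   85]
 [ 84  84  84  85  88  94  89  78  70  70  79  91  95  91  85  84  86  84
   84]
 [ 85  84  85  85  86  89  91  90  89  92  96  98  94  88  84  86  84  85
   85]
 [ 85  84  86  86  86  86  88  96  99 101  97  92  88  86  85  84  85  85
   85]
 [ 85  86  84  85  84  86  87  88  90  89  89  87  86  86  84  85  85  85
   85]
 [ 86  85  84  85  85  85  85  85  85  85  85  83  86  87  85  85  85  83
   83]
 [ 85  84  84  86  84  85  84  84  86  86  85  
[... 2420 characters left out ...]
 7  5  4  3  4  6  7  5  4  4  5  4  4]
 [ 5  6  4  4  5  6  6  4  4  4  5  7  7  6  4  5  4  4  5]
 [ 8 11  6  4  4  4  3  2  3  4  5  6  6  5  4  4  4  4  5]
 [ 8 12  5  2  3  2  3  1  0  3  4  4  5  4  5  4  4  4  4]
 [ 7 10  4  1  0  1  0  1  1  2  2  3  5  4  5  4  4  4  4]
 [ 6  7  4  1  2  2  1  1  1  1  1  4  7  8  5  4  3  4  3]
 [10  8  4  1  2  0  1  0  1  1  2  7 13 10  5  4  3  4  4]
 [12  7  2  2  2  1  3  1  2  1  3  9 13  8  4  4  3  3  3]
 [12  8  4  6  4  5  3  1  1  2  4 11 13  6  4  4  3  5  4]
 [ 7  5  7  8 10  6  5  5  5  5  6 16 16  6  3  2  4  4  5]
 [ 4  4  4  6  5  6  6  9 10  8  7 13 12  7  4  3  3  4  4]
 [ 3  4  2  2  3  2  3  5  4  4  6  7  5  2  5  3  2  3  4]]
```

```bash
python3 - <<'E'
from h import *
s=get_state();Rt=R.from_rotvec(s["tool_rot"]);X,Y,Z=Rt.as_matrix().T;tip=s["position"]+Z*.1026
a,b=proj("scene",[tip,tip-Z*.04]);d=(a-b)/np.linalg.norm(a-b);p=np.array([-d[1],d[0]])
bs=-.4*p+.2*d
for h in(.0087,.0075,.006,.005):
    f=lambda q:tip+Z*h+X*q[0]+Y*q[1]
    rs=lambda q:proj("scene",[f(q)])[0]+bs-[292.44,252.83]; rt=lambda q:proj("top",[f(q)])[0]-[249.47,190.3]
    o=[0,0]
    S=lambda r:(least_squares(r,o,x_scale=.001).x*1e3).round(1)
    c=S(lambda q:np.r_[rs(q),rt(q)]);print(h,"scene",S(rs),"top",S(rt),"both",c,(np.r_[rs(c*1e-3)@p,rs(c*1e-3)@d,rt(c*1e-3)]).round(2))
print("X",X.round(2),"Y",Y.round(2))
E
```

```text
0.0087 scene [ 3.3 -4.8] top [-1.6  0.5] both [ 0.1 -1.4] [-0.02  1.16  0.49  0.69]
0.0075 scene [ 2.  -3.5] top [-1.9  0.3] both [-0.5 -1. ] [0.05 0.88 0.32 0.55]
0.006 scene [ 0.5 -1.8] top [-2.3  0.1] both [-1.2 -0.5] [0.12 0.53 0.11 0.4 ]
0.005 scene [-0.6 -0.7] top [-2.6 -0.1] both [-1.6 -0.1] [ 0.13  0.29 -0.06  0.31]
X [-0.87  0.24 -0.44] Y [0.27 0.96 0.  ]
```

Emit:
send_rows:
  xyz:
    - [-0.5, -0.8, 1]
    - [-0.5, -0.8, 2]
    - [-0.5, -0.8, 3]
    - [-0.5, -0.8, 4]
    - [-0.5, -0.8, 5]
    - [-0.5, -0.8, 6]
    - [-0.5, -0.8, 7]
    - [-0.5, -0.8, 8]
    - [-0.5, -0.8, 9]
    - [-0.5, -0.8, 9]
  dr:
    - [0, 0, 0]
    - [0, 0, 0]
    - [0, 0, 0]
    - [0, 0, 0]
    - [0, 0, 0]
    - [0, 0, 0]
    - [0, 0, 0]
    - [0, 0, 0]
    - [0, 0, 0]
    - [0, 0, 0]

```text
time: 9.2
position: [0.6154, 0.1161, 0.1539]
tool_rot: [0.363, 2.67, -0.083]
ft_force: [-0.5, 0.0, -1.1]
grip_width: 0.178
grip_force: 40.0
```

```bash
cat > st.py <<'E'
from h import *
import plan
s=get_state();Rt=R.from_rotvec(s["tool_rot"]);tip=s["position"]+Rt.apply([0,0,.1026])
print("t",round(s["time"],2),"tip",(tip*1e3).round(2),"h above .062 face",round(float((tip-[.6578,.1052,.062])@plan.n*1e3),2),"F tool",Rt.inv().apply(s["ft_force"]).round(2),"M tool",Rt.inv().apply(s["torque"]).round(3),"w",round(s["grip_width"]*87,1))
E
python3 st.py
```

```text
t 9.2 tip [658.45 104.13  61.53] h above .062 face -0.82 F tool [ 0.91 -0.08  0.83] M tool [ 0.011  0.61  -0.007] w 15.5
```

Emit:
send_rows:
  xyz:
    - [0, 0, 0.5]
    - [0, 0, 1]
    - [0, 0, 1.5]
    - [0, 0, 2]
    - [0, 0, 2.5]
    - [0, 0, 3]
    - [0, 0, 3.5]
    - [0, 0, 4]
    - [0, 0, 4]
    - [0, 0, 4]
  dr:
    - [0, 0, 0]
    - [0, 0, 0]
    - [0, 0, 0]
    - [0, 0, 0]
    - [0, 0, 0]
    - [0, 0, 0]
    - [0, 0, 0]
    - [0, 0, 0]
    - [0, 0, 0]
    - [0, 0, 0]

```text
time: 10.03
position: [0.6172, 0.1157, 0.1505]
tool_rot: [0.363, 2.67, -0.083]
ft_force: [0.1, -0.4, -1.3]
grip_width: 0.178
grip_force: 40.0
```

```bash
python3 st.py
```

```text
t 10.03 tip [660.18 103.78  58.16] h above .062 face -4.62 F tool [ 0.41 -0.35  1.25] M tool [0.011 0.673 0.   ] w 15.5
```

Emit:
send_rows:
  xyz:
    - [0, 0, 0.6]
    - [0, 0, 1.2]
    - [0, 0, 1.8]
    - [0, 0, 2.4]
    - [0, 0, 3]
    - [0, 0, 3.6]
    - [0, 0, 4.2]
    - [0, 0, 5]
    - [0, 0, 5]
    - [0, 0, 5]
  dr:
    - [0, 0, 0]
    - [0, 0, 0]
    - [0, 0, 0]
    - [0, 0, 0]
    - [0, 0, 0]
    - [0, 0, 0]
    - [0, 0, 0]
    - [0, 0, 0]
    - [0, 0, 0]
    - [0, 0, 0]

```text
time: 10.87
position: [0.6193, 0.1151, 0.146]
tool_rot: [0.363, 2.67, -0.083]
ft_force: [-1.1, -1.0, -1.6]
grip_width: 0.183
grip_force: 40.0
```

```bash
python3 st.py
```

```text
t 10.87 tip [662.29 103.17  53.63] h above .062 face -9.65 F tool [ 1.43 -1.31  1.07] M tool [-0.001  0.626  0.027] w 15.9
```

The tip is in the well at about 10 mm with no contact yet. I'll keep feeling for the button.

Emit:
send_rows:
  xyz:
    - [0, 0, 0.5]
    - [0, 0, 1]
    - [0, 0, 1.5]
    - [0, 0, 2]
    - [0, 0, 2.5]
    - [0, 0, 3]
    - [0, 0, 3.5]
    - [0, 0, 4]
    - [0, 0, 4]
    - [0, 0, 4]
  dr:
    - [0, 0, 0]
    - [0, 0, 0]
    - [0, 0, 0]
    - [0, 0, 0]
    - [0, 0, 0]
    - [0, 0, 0]
    - [0, 0, 0]
    - [0, 0, 0]
    - [0, 0, 0]
    - [0, 0, 0]

```text
time: 11.7
position: [0.621, 0.1146, 0.1425]
tool_rot: [0.363, 2.67, -0.083]
ft_force: [0.9, 1.0, -0.7]
grip_width: 0.186
grip_force: 40.0
```

```bash
python3 st.py
```

```text
t 11.7 tip [663.99 102.7   50.09] h above .062 face -13.61 F tool [-0.19  1.22  0.88] M tool [-0.039  0.624 -0.006] w 16.2
```

Emit:
send_rows:
  xyz:
    - [0, 0, 0.3]
    - [0, 0, 0.6]
    - [0, 0, 0.9]
    - [0, 0, 1.2]
    - [0, 0, 1.5]
    - [0, 0, 1.8]
    - [0, 0, 2.1]
    - [0, 0, 2.5]
    - [0, 0, 2.5]
    - [0, 0, 2.5]
  dr:
    - [0, 0, 0]
    - [0, 0, 0]
    - [0, 0, 0]
    - [0, 0, 0]
    - [0, 0, 0]
    - [0, 0, 0]
    - [0, 0, 0]
    - [0, 0, 0]
    - [0, 0, 0]
    - [0, 0, 0]

```text
time: 12.53
position: [0.622, 0.1143, 0.1402]
tool_rot: [0.363, 2.67, -0.083]
ft_force: [-0.6, -0.4, -1.1]
grip_width: 0.182
grip_force: 40.0
```

```bash
python3 st.py
```

```text
t 12.53 tip [665.02 102.43  47.81] h above .062 face -16.13 F tool [ 0.92 -0.52  0.75] M tool [0.013 0.596 0.012] w 15.9
```

Emit:
send_rows:
  xyz:
    - [0, 0, 0.3]
    - [0, 0, 0.6]
    - [0, 0, 0.9]
    - [0, 0, 1.2]
    - [0, 0, 1.5]
    - [0, 0, 1.8]
    - [0, 0, 2.1]
    - [0, 0, 2.5]
    - [0, 0, 2.5]
    - [0, 0, 2.5]
  dr:
    - [0, 0, 0]
    - [0, 0, 0]
    - [0, 0, 0]
    - [0, 0, 0]
    - [0, 0, 0]
    - [0, 0, 0]
    - [0, 0, 0]
    - [0, 0, 0]
    - [0, 0, 0]
    - [0, 0, 0]

```text
time: 13.37
position: [0.6231, 0.1141, 0.1381]
tool_rot: [0.363, 2.67, -0.083]
ft_force: [-1.6, 0.1, 1.7]
grip_width: 0.183
grip_force: 40.0
```

```bash
python3 st.py
```

```text
t 13.37 tip [666.1  102.23  45.74] h above .062 face -18.46 F tool [ 0.72 -0.33 -2.21] M tool [0.141 0.752 0.02 ] w 16.0
```

Contact: the tool-z force has changed by about 3 N at 18.5 mm. Now I'll press in gently.

Emit:
send_rows:
  xyz:
    - [0, 0, 0.3]
    - [0, 0, 0.6]
    - [0, 0, 0.9]
    - [0, 0, 1.2]
    - [0, 0, 1.5]
    - [0, 0, 1.8]
    - [0, 0, 2.1]
    - [0, 0, 2.5]
    - [0, 0, 2.5]
    - [0, 0, 2.5]
  dr:
    - [0, 0, 0]
    - [0, 0, 0]
    - [0, 0, 0]
    - [0, 0, 0]
    - [0, 0, 0]
    - [0, 0, 0]
    - [0, 0, 0]
    - [0, 0, 0]
    - [0, 0, 0]
    - [0, 0, 0]

```text
time: 14.2
position: [0.6242, 0.1138, 0.1358]
tool_rot: [0.363, 2.669, -0.083]
ft_force: [-2.1, -0.1, 2.5]
grip_width: 0.18
grip_force: 40.0
```

```bash
python3 st.py
```

```text
t 14.2 tip [667.2  101.91  43.43] h above .062 face -21.04 F tool [ 0.69 -0.68 -3.06] M tool [0.184 0.749 0.049] w 15.6
```

Emit:
send_rows:
  xyz:
    - [0, 0, 0.2]
    - [0, 0, 0.4]
    - [0, 0, 0.6]
    - [0, 0, 0.8]
    - [0, 0, 1]
    - [0, 0, 1.2]
    - [0, 0, 1.4]
    - [0, 0, 1.4]
    - [0, 0, 1.4]
    - [0, 0, 1.4]
  dr:
    - [0, 0, 0]
    - [0, 0, 0]
    - [0, 0, 0]
    - [0, 0, 0]
    - [0, 0, 0]
    - [0, 0, 0]
    - [0, 0, 0]
    - [0, 0, 0]
    - [0, 0, 0]
    - [0, 0, 0]

```text
time: 15.03
position: [0.6247, 0.1136, 0.1345]
tool_rot: [0.363, 2.669, -0.083]
ft_force: [-2.3, 0.1, 3.4]
grip_width: 0.177
grip_force: 40.0
```

```bash
python3 st.py
```

```text
t 15.03 tip [667.79 101.71  42.17] h above .062 face -22.45 F tool [ 0.56 -0.48 -4.08] M tool [0.163 0.814 0.025] w 15.4
```

Emit:
send_rows:
  xyz:
    - [0, 0, 0.2]
    - [0, 0, 0.4]
    - [0, 0, 0.6]
    - [0, 0, 0.8]
    - [0, 0, 1]
    - [0, 0, 1]
    - [0, 0, 1]
    - [0, 0, 1]
    - [0, 0, 1]
    - [0, 0, 1]
  dr:
    - [0, 0, 0]
    - [0, 0, 0]
    - [0, 0, 0]
    - [0, 0, 0]
    - [0, 0, 0]
    - [0, 0, 0]
    - [0, 0, 0]
    - [0, 0, 0]
    - [0, 0, 0]
    - [0, 0, 0]

```text
time: 15.87
position: [0.6251, 0.1136, 0.1336]
tool_rot: [0.363, 2.669, -0.083]
ft_force: [-3.6, 0.0, 3.4]
grip_width: 0.184
grip_force: 40.0
```

```bash
python3 st.py
```

```text
t 15.87 tip [668.18 101.65  41.24] h above .062 face -23.46 F tool [ 1.68 -0.95 -4.58] M tool [ 0.179  0.856 -0.017] w 16.0
```

Emit:
send_rows:
  xyz:
    - [0, 0, 0.2]
    - [0, 0, 0.4]
    - [0, 0, 0.6]
    - [0, 0, 0.8]
    - [0, 0, 0.8]
    - [0, 0, 0.8]
    - [0, 0, 0.8]
    - [0, 0, 0.8]
    - [0, 0, 0.8]
    - [0, 0, 0.8]
  dr:
    - [0, 0, 0]
    - [0, 0, 0]
    - [0, 0, 0]
    - [0, 0, 0]
    - [0, 0, 0]
    - [0, 0, 0]
    - [0, 0, 0]
    - [0, 0, 0]
    - [0, 0, 0]
    - [0, 0, 0]

```text
time: 16.7
position: [0.6254, 0.1135, 0.1334]
tool_rot: [0.363, 2.67, -0.083]
ft_force: [-6.4, 1.1, 8.5]
grip_width: 0.183
grip_force: 40.0
```

```bash
python3 st.py
```

```text
t 16.7 tip [668.41 101.62  41.06] h above .062 face -23.72 F tool [  2.09  -0.65 -10.48] M tool [0.436 1.114 0.003] w 15.9
```

The force jumped to about 11 N net, so the button is on its hard stop. I'll hold there.

Emit:
send_rows:
  xyz:
    - [0, 0, 0]
    - [0, 0, 0]
    - [0, 0, 0]
    - [0, 0, 0]
    - [0, 0, 0]
    - [0, 0, 0]
    - [0, 0, 0]
    - [0, 0, 0]
    - [0, 0, 0]
    - [0, 0, 0]
  dr:
    - [0, 0, 0]
    - [0, 0, 0]
    - [0, 0, 0]
    - [0, 0, 0]
    - [0, 0, 0]
    - [0, 0, 0]
    - [0, 0, 0]
    - [0, 0, 0]
    - [0, 0, 0]
    - [0, 0, 0]

```text
time: 17.53
position: [0.6254, 0.1136, 0.1334]
tool_rot: [0.363, 2.67, -0.083]
ft_force: [-7.3, 0.1, 8.7]
grip_width: 0.182
grip_force: 40.0
```

Emit:
send_rows:
  xyz:
    - [0, 0, 0]
    - [0, 0, 0]
    - [0, 0, 0]
    - [0, 0, 0]
    - [0, 0, 0]
    - [0, 0, 0]
    - [0, 0, 0]
    - [0, 0, 0]
    - [0, 0, 0]
    - [0, 0, 0]
  dr:
    - [0, 0, 0]
    - [0, 0, 0]
    - [0, 0, 0]
    - [0, 0, 0]
    - [0, 0, 0]
    - [0, 0, 0]
    - [0, 0, 0]
    - [0, 0, 0]
    - [0, 0, 0]
    - [0, 0, 0]

```text
time: 18.37
position: [0.6254, 0.1135, 0.1334]
tool_rot: [0.363, 2.67, -0.083]
ft_force: [-6.1, -0.2, 8.2]
grip_width: 0.182
grip_force: 40.0
```

```bash
python3 st.py
```

```text
t 18.37 tip [668.39 101.61  41.05] h above .062 face -23.72 F tool [ 1.67 -1.86 -9.97] M tool [0.459 1.072 0.004] w 15.8
```

Emit:
send_rows:
  xyz:
    - [0, 0, -1]
    - [0, 0, -4]
    - [0, 0, -9]
    - [0, 0, -16]
    - [0, 0, -24]
    - [0, 0, -32]
    - [0, 0, -42]
    - [0, 0, -53]
    - [0, 0, -63]
    - [0, 0, -70]
  dr:
    - [0, 0, 0]
    - [0, 0, 0]
    - [0, 0, 0]
    - [0, 0, 0]
    - [0, 0, 0]
    - [0, 0, 0]
    - [0, 0, 0]
    - [0, 0, 0]
    - [0, 0, 0]
    - [0, 0, 0]

```text
time: 19.2
position: [0.596, 0.122, 0.1977]
tool_rot: [0.363, 2.668, -0.081]
ft_force: [0.3, 0.8, -0.7]
grip_width: 0.176
grip_force: 40.0
```

```bash
python3 st.py; python3 plan.py .4681 .3120 .205 1.782
```

```text
t 19.2 tip [639.16 110.22 105.37] h above .062 face 47.45 F tool [0.19 0.83 0.69] M tool [-0.011  0.606 -0.036] w 15.3
now [0.596  0.122  0.1977] t 19.2 F [ 0.34  0.76 -0.7 ] w 15.3 gf 40.0
xyz mm [153.4 149.  -82.3] dr [-0.107  0.443 -0.473]
```

Emit:
send_rows:
  xyz:
    - [4, 4, -2]
    - [17, 17, -10]
    - [34, 33, -19]
    - [52, 50, -28]
    - [70, 68, -38]
    - [88, 85, -47]
    - [106, 103, -57]
    - [124, 120, -66]
    - [141, 137, -76]
    - [152, 148, -82]
  dr:
    - [-0.003, 0.013, -0.014]
    - [-0.012, 0.049, -0.052]
    - [-0.024, 0.098, -0.104]
    - [-0.036, 0.15, -0.16]
    - [-0.049, 0.202, -0.215]
    - [-0.061, 0.254, -0.271]
    - [-0.074, 0.306, -0.326]
    - [-0.086, 0.358, -0.382]
    - [-0.098, 0.407, -0.434]
    - [-0.107, 0.443, -0.473]

```text
time: 20.03
position: [0.4677, 0.3133, 0.2036]
tool_rot: [0.339, -3.119, -0.002]
ft_force: [-0.0, -0.0, -1.2]
grip_width: 0.183
grip_force: 40.0
```

Emit:
send_rows:
  xyz:
    - [0, 0, 0]
    - [0, 0, 0]
    - [0, 0, 0]
    - [0, 0, 0]
    - [0, 0, 0]
    - [0, 0, 0]
    - [0, 0, 0]
    - [0, 0, 0]
    - [0, 0, 0]
    - [0, 0, 0]
  dr:
    - [0, 0, 0]
    - [0, 0, 0]
    - [0, 0, 0]
    - [0, 0, 0]
    - [0, 0, 0]
    - [0, 0, 0]
    - [0, 0, 0]
    - [0, 0, 0]
    - [0, 0, 0]
    - [0, 0, 0]

```text
time: 20.87
position: [0.4693, 0.3102, 0.2036]
tool_rot: [0.33, -3.123, 0.001]
ft_force: [0.0, 0.9, -0.2]
grip_width: 0.179
grip_force: 40.0
```

```bash
python3 plan.py .4681 .3120 .1076 1.782
```

```text
now [0.4693 0.3102 0.2036] t 20.87 F [ 0.05  0.86 -0.2 ] w 15.6 gf 40.0
xyz mm [ 0.7  2.1 96. ] dr [-0.001 -0.002 -0.001]
```

Emit:
send_rows:
  xyz:
    - [0.3, 1, 3]
    - [0.7, 2, 8]
    - [0.7, 2.1, 14]
    - [0.7, 2.1, 19]
    - [0.7, 2.1, 23]
    - [0.7, 2.1, 25]
    - [0.7, 2.1, 25]
    - [0.7, 2.1, 25]
    - [0.7, 2.1, 25]
    - [0.7, 2.1, 25]
  dr:
    - [0, 0, 0]
    - [-0.001, -0.002, -0.001]
    - [-0.001, -0.002, -0.001]
    - [-0.001, -0.002, -0.001]
    - [-0.001, -0.002, -0.001]
    - [-0.001, -0.002, -0.001]
    - [-0.001, -0.002, -0.001]
    - [-0.001, -0.002, -0.001]
    - [-0.001, -0.002, -0.001]
    - [-0.001, -0.002, -0.001]

```text
time: 21.7
position: [0.4684, 0.3122, 0.1789]
tool_rot: [-0.331, 3.123, 0.001]
ft_force: [0.8, 0.5, -1.7]
grip_width: 0.185
grip_force: 40.0
```

```bash
python3 plan.py .4681 .3120 .1076 1.782; python3 - <<'E'
from h import *
s=get_state();Rt=R.from_rotvec(s["tool_rot"]);z=Rt.apply([0,0,1]);tip=s["position"]+z*.1026
S=np.clip(avg("scene",3)*1.5,0,255).astype(np.uint8)
o=crop(S,390,210,60,75,10)
c=lambda P:tuple(int(v) for v in ((proj("scene",[P])[0]-[390,210]+.5)*10))
o2=o.copy()
cv2.line(o2,c(tip),c(tip-z*.06),(255,0,0),1); cv2.circle(o2,c([.4681,.312,.065]),4,(0,255,0),-1);print(c(tip),c([.4681,.312,.065]))
cv2.imwrite("pics/c5.png",cv2.resize(np.hstack([o,o2])[150:],(800,400)))
E
```

```text
now [0.4684 0.3122 0.1789] t 21.7 F [ 0.79  0.54 -1.72] w 16.1 gf 40.0
xyz mm [ 0.5 -0.2 71.3] dr [0.001 0.001 0.   ]
(345, 626) (330, 658)
```

View pics/c5.png

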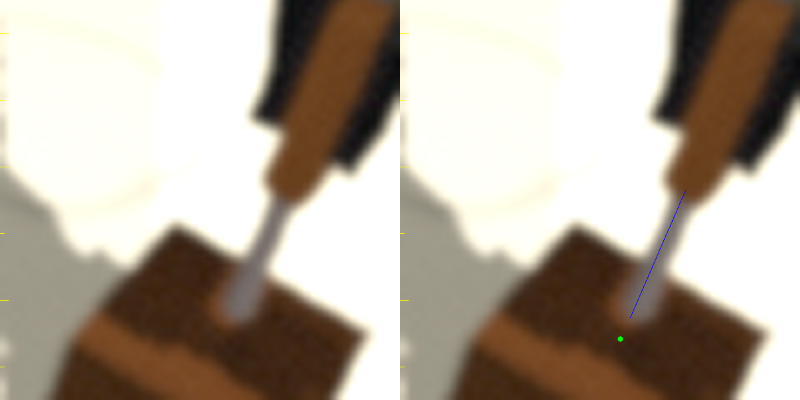

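The rod is still in line with the tool, parallel to the predicted line, and its tip at (240,315) sits over the hole. I'll lower it.

Emit:
send_rows:
  xyz:
    - [0.4, -0.2, 2]
    - [0.4, -0.2, 5]
    - [0.4, -0.2, 8]
    - [0.4, -0.2, 11]
    - [0.4, -0.2, 14]
    - [0.4, -0.2, 17]
    - [0.4, -0.2, 20]
    - [0.4, -0.2, 23]
    - [0.4, -0.2, 25]
    - [0.4, -0.2, 25]
  dr:
    - [0, 0, 0]
    - [0, 0, 0]
    - [0, 0, 0]
    - [0, 0, 0]
    - [0, 0, 0]
    - [0, 0, 0]
    - [0, 0, 0]
    - [0, 0, 0]
    - [0, 0, 0]
    - [0, 0, 0]

```text
time: 22.68
position: [0.4675, 0.3117, 0.1529]
tool_rot: [0.332, -3.124, 0.0]
ft_force: [-0.3, -1.3, -0.9]
grip_width: 0.182
grip_force: 40.0
```

```bash
python3 st.py;python3 plan.py .4681 .3120 .1076 1.782
```

```text
t 22.68 tip [467.5  311.62  50.32] h above .062 face 93.28 F tool [ 0.57 -1.24  0.92] M tool [0.014 0.026 0.022] w 15.8
now [0.4675 0.3117 0.1529] t 22.68 F [-0.29 -1.33 -0.92] w 15.8 gf 40.0
xyz mm [-0.6  0.2 45.3] dr [-0.    -0.001  0.   ]
```

In the hole with no load. Down to just above home.

Emit:
send_rows:
  xyz:
    - [-0.3, 0.2, 3]
    - [-0.5, 0.2, 8]
    - [-0.5, 0.2, 14]
    - [-0.5, 0.2, 20]
    - [-0.5, 0.2, 26]
    - [-0.5, 0.2, 32]
    - [-0.5, 0.2, 37]
    - [-0.5, 0.2, 41]
    - [-0.5, 0.2, 43]
    - [-0.5, 0.2, 43]
  dr:
    - [0, 0, 0]
    - [0, 0, 0]
    - [0, 0, 0]
    - [0, 0, 0]
    - [0, 0, 0]
    - [0, 0, 0]
    - [0, 0, 0]
    - [0, 0, 0]
    - [0, 0, 0]
    - [0, 0, 0]

```text
time: 23.52
position: [0.4681, 0.312, 0.11]
tool_rot: [0.331, -3.124, 0.0]
ft_force: [0.1, 0.6, -1.4]
grip_width: 0.178
grip_force: 40.0
```

```bash
python3 st.py;python3 plan.py .4681 .3120 .1076 1.782
```

```text
t 23.52 tip [468.03 311.95   7.36] h above .062 face 54.42 F tool [-0.25  0.54  1.39] M tool [-0.031  0.017 -0.02 ] w 15.5
now [0.4681 0.312  0.11  ] t 23.52 F [ 0.13  0.58 -1.39] w 15.5 gf 40.0
xyz mm [-0.   0.   2.4] dr [-0. -0.  0.]
```

Emit:
send_rows:
  xyz:
    - [0, 0, 0.4]
    - [0, 0, 0.8]
    - [0, 0, 1.2]
    - [0, 0, 1.6]
    - [0, 0, 2]
    - [0, 0, 2.4]
    - [0, 0, 2.7]
    - [0, 0, 2.7]
    - [0, 0, 2.7]
    - [0, 0, 2.7]
  dr:
    - [0, 0, 0]
    - [0, 0, 0]
    - [0, 0, 0]
    - [0, 0, 0]
    - [0, 0, 0]
    - [0, 0, 0]
    - [0, 0, 0]
    - [0, 0, 0]
    - [0, 0, 0]
    - [0, 0, 0]

```text
time: 24.35
position: [0.4683, 0.3122, 0.1078]
tool_rot: [-0.331, 3.124, 0.0]
ft_force: [0.1, -0.3, -1.6]
grip_width: 0.182
grip_force: 40.0
```

```bash
python3 st.py
```

```text
t 24.35 tip [468.33 312.19   5.24] h above .062 face 52.41 F tool [-0.04 -0.3   1.56] M tool [-0.015  0.     0.003] w 15.8
```

Emit:
send_rows:
  xyz:
    - [0, 0, 0.2]
    - [0, 0, 0.4]
    - [0, 0, 0.6]
    - [0, 0, 0.8]
    - [0, 0, 0.8]
    - [0, 0, 0.8]
    - [0, 0, 0.8]
    - [0, 0, 0.8]
    - [0, 0, 0.8]
    - [0, 0, 0.8]
  dr:
    - [0, 0, 0]
    - [0, 0, 0]
    - [0, 0, 0]
    - [0, 0, 0]
    - [0, 0, 0]
    - [0, 0, 0]
    - [0, 0, 0]
    - [0, 0, 0]
    - [0, 0, 0]
    - [0, 0, 0]

```text
time: 25.18
position: [0.4684, 0.3122, 0.1075]
tool_rot: [-0.331, 3.124, 0.001]
ft_force: [-1.4, -2.0, 4.8]
grip_width: 0.182
grip_force: 40.0
```

```bash
python3 st.py
```

```text
t 25.18 tip [468.44 312.25   4.89] h above .062 face 52.06 F tool [ 1.75 -1.63 -4.78] M tool [0.212 0.57  0.066] w 15.8
```

The shoulder is on the block (about 6 N). I'll release, let it settle, then back off straight up.

Emit:
send_rows:
  xyz:
    - [0, 0, 0]
    - [0, 0, 0]
    - [0, 0, 0]
    - [0, 0, 0]
    - [0, 0, 0]
    - [0, 0, 0]
    - [0, 0, 0]
    - [0, 0, 0]
    - [0, 0, 0]
    - [0, 0, 0]
  dr:
    - [0, 0, 0]
    - [0, 0, 0]
    - [0, 0, 0]
    - [0, 0, 0]
    - [0, 0, 0]
    - [0, 0, 0]
    - [0, 0, 0]
    - [0, 0, 0]
    - [0, 0, 0]
    - [0, 0, 0]
  jaw: 60

```text
time: 26.02
position: [0.4683, 0.3122, 0.1071]
tool_rot: [-0.332, 3.124, 0.0]
ft_force: [-0.3, 0.5, -0.4]
grip_width: 0.682
grip_force: 0.0
```

Emit:
send_rows:
  xyz:
    - [0, 0, -4]
    - [0, 0, -14]
    - [0, 0, -28]
    - [0, 0, -45]
    - [0, 0, -62]
    - [0, 0, -80]
    - [0, 0, -97]
    - [0, 0, -112]
    - [0, 0, -120]
    - [0, 0, -120]
  dr:
    - [0, 0, 0]
    - [0, 0, 0]
    - [0, 0, 0]
    - [0, 0, 0]
    - [0, 0, 0]
    - [0, 0, 0]
    - [0, 0, 0]
    - [0, 0, 0]
    - [0, 0, 0]
    - [0, 0, 0]

```text
time: 26.85
position: [0.4694, 0.3129, 0.23]
tool_rot: [-0.331, 3.12, 0.005]
ft_force: [-0.0, -0.1, -0.0]
grip_width: 0.686
grip_force: 0.0
```

```bash
python3 - <<'E'
from h import *
S=np.clip(avg("scene",2)*1.4,0,255).astype(np.uint8)
cv2.imwrite("pics/c6.png",np.hstack([crop(S,380,225,80,80),crop(S,250,195,80,80)]))
E
```

```text
(no output)
```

View pics/c6.png

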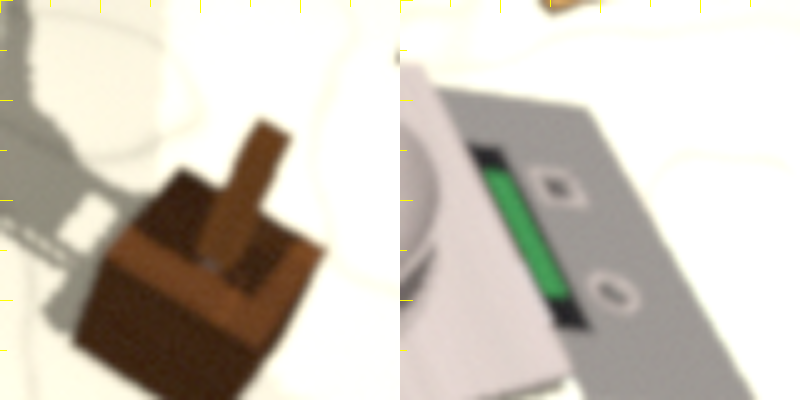

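The left crop shows the stylus upright and home in the stand, with its end at (270,130) as at the start. The right crop shows the scale unchanged, and the gripper is clear. Handing in.

```bash
python3 -c "
from bench import *
print(close_job())"
```

```text
the job is handed in; nothing more can be done
None
```

I pressed the zero button to its hard stop with the stylus, held it there about 1.7 s at roughly 11 N, then put the stylus back upright in its stand, let go and handed the job in at about 27 s; the hand-in gave no verdict.

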